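# Pull the filter cassette from the bench dust extractor

## Task

Slide the dark cover on the dust extractor (the one with the yellow grip) fully open, then pinch the two blue side catches of the filter cassette together, lift the cassette out and finish while still holding it by the pinched catches, upright and in the air, its underside at least 50 mm above the top of the extractor. Leave the cover open, and leave the tin, the jar, the hammer and the wrench where they are.

Things in the scene. Friction and masses are not known exactly. Their poses are not given: they have to be found in the camera images.
- extractor: Low cream steel box fixed to the bench, 200 x 360 x 90 mm (its x, y, z). Origin at the centre of its underside, on the bench; x across, y along the box, z up; its flat top is at z = 90 mm. The cassette well is centred at x = 0, y = -70 mm; its floor is at z = 30 mm. Two 3 mm high rails run along y on the top at x = +-47 mm. A steel hose stub (64 mm across, 45 mm long) stands out of the +y end.
- cover (a joint): Dark cover, a tunnel 86 mm (x) x 104 mm (y) x 62 mm high with a closed +y end and an open -y end, that slides on the extractor's top along the extractor's +y. 0 = centred over the cassette, 0.150 m = fully open at its stop, clear of the cassette. It starts at 0 to 0.03, so that it still covers the catches. It needs about 3 N to slide and stays where it is left.
- cover_grip (a point): Point in the yellow grip fin on the cover: fin 14 mm thick (extractor x), 50 mm long (extractor y), 38 mm high, rising from the cover's top. The point is on its vertical centre line, 22 mm above the cover's top, 16 mm below the fin's top, 174 mm above the bench.
- cassette: Light grey filter cassette, 36 mm thick (x) x 88 mm (y) x 110 mm tall, 0.25 to 0.5 kg. Origin at the centre of its underside; axes as the extractor's at the start (z up). It stands in the well with its underside on the floor of the well, 60 mm sunk and 50 mm standing out above the extractor's top, with 1 mm play. The teeth of its catches hook under the top plate and hold it down until both catches are pressed. It must rise 60 mm to be clear.
- pinch_point (a point): Point midway between the two catches, on the cassette's centre line, 87 mm above its underside (27 mm above the extractor's top while it is seated): pinch here, along the cassette's x.
- catch_a (a joint): Blue catch on the cassette's +x side, a sprung plate 40 mm wide (y) that shows from the extractor's top up to 44 mm above it. 0 = out, 0.007 m = pressed fully in. About 2 N starts it, 8 N presses it fully in against a stop. The tooth is free above about 0.006. Over both catches the width is 62 mm when out and 48 mm when both are pressed; below the extractor's top their teeth are hidden.
- catch_b (a joint): The same catch on the cassette's -x side.
- tin: Red paint tin, bystander, 76 mm across, 95 mm tall, loose on the bench beside the -y end of the extractor. Origin at the centre of its underside.
- jar: Amber jar, bystander, 60 mm across, 85 mm tall, loose on the bench beside the -y end of the extractor. Origin at the centre of its underside.
- hammer: Hammer, bystander, lying loose on the bench beyond the +y end of the extractor, handle to its own -x.
- wrench: Wrench, bystander, lying loose on the bench on the +x side of the extractor.

How it is judged:
By the outcome, as a careful person would: the job done as asked, in the order asked, and still so for the second after the job is handed in, while the arm keeps its last pose, push and grip.
It also fails if it takes over 45 s, if anything falls off the work surface, if the arm or the gripper's body presses on something with over 40 N, if the wrist force passes 120 N, or if a joint passes its speed limit or range.

## Robot

A 6-joint arm with a two-finger parallel gripper is mounted at the origin on the work surface. World frame = base frame: x ahead of the robot, y to its left, z up, the work surface at z = 0. Lengths are in m, angles in degrees, forces in N, time in s.
With the tool pointing down it reaches from about 0.3 to 0.75 m from the base axis. Payload 8.5 kg.
Tool frame: the origin (TCP) lies midway between the tips of the shut fingers; the grasp point (between the pads) lies 19 mm behind it; z points along the fingers, y is the direction in which the jaws open and shut (so a half turn about z gives the same grasp; the last joint's range is limited). The gripper opens to 85 mm and grips with 20 to 120 N. Pads are 22 mm wide; open, the fingers measure 114 mm over their backs; the gripper's body (76 mm by 85 mm) begins 54 mm behind the grasp point. The pads swing forward as they close: fully open they stand 13 mm farther back than shut.
Start: joints at [-84.586, 21.807, 74.336, -0, 83.858, -12.336], TCP at [0.168, -0.524, 0.231] pointing down, gripper open.
Joint ranges: [-178.18, 178.18], [-50.72, 133.34], [12.68, 142.11], [-81.47, 261.47], [9.98, 163.14], [-165.26, 165.26]. Speed limits (degrees/s): [136.94, 136.94, 180, 180, 180, 180].

## Interface

Orientations are given as [roll, pitch, yaw] about the fixed x, y, z axes, in that order (R = Rz(yaw) Ry(pitch) Rx(roll)).
In Python, from cell import telemetry, get_image, env, recognise, spot_point gives the robot as it stands. The module is installed in compiled form; this text tells all that it offers.
- The arm moves only by the tool jog_arm, never from a script. Its argument "steps" is a list that holds one entry, the list of rows, each a list of 7 numbers: the shift along the tool's x, y, z in mm, then the turn, a rotation vector about the tool's x, y, z in degrees, then the opening in per cent of the stroke, from 0 (shut) to 100 (fully open). A call has exactly 5 rows; each row is the pose to reach, as a shift and turn from the pose measured when the call began, along the tool's axes at that moment; what a row does not reach only later rows make up. A row lasts 1/8 s, in which the tool goes at most 62.5 mm and 10.7 degrees, less where a joint would pass 70% of its speed; a pose out of reach is approached as far as the arm can. A call with a gripper value outside its range is refused whole. The fingers move at their own pace and stop on an object; "newtons" is the grip in N (left out, the last holds). Time passes only in rows, so rows that repeat a pose let the fingers close, or fill a call up. It gives the time, the measured TCP pose, the force and the opening at its end, in the units of the state.
- telemetry.get_obs(): the state, without advancing time (a new reading comes with each control period).
- get_image(name): name is "scene" or "side" or "wrist"; returns a dict with "img" (400x640x3 uint8, red, green, blue), "vfov" (degrees; the focal length in pixels is half the picture's height over the tangent of half this angle, whatever the lens; pixels are square), "cx", "cy" (the principal point, pixels), "world_to_cam" (4x4, takes a point from world to camera coordinates). Camera axes: x right, y up, looking along -z (the intrinsics and any distortion apply to the point x, -y, -z); pixel columns grow to the right and rows downward; lengths in m; the calibration is good to about 2 mm. The wrist camera is an equidistant fisheye: a pixel r from the principal point sees the ray r / f radians off the axis. A picture is of the moment at which its call begins. There is no depth.
- env.hand_in(): hands the job in, once; it reports no verdict.
Trained networks look in a picture, given as the dict that the camera call returned (one of the last four; its "shot" number tells which), for a name from the list of things; names that differ only in an ending like _2 or _b are one class to them, and where a whole thing is asked for, a point or a joint stands for the part that bears it (a point fixed in the world has none). Each returns a list of dicts, best first, with "score" (0 to 1); they miss things now and then, are a little off and sometimes report something else, mostly with a low value. They report only what shows in the picture. A call takes as long as a camera call.
- recognise(target, picture): "at" ([x, y, z] in m, in world coordinates, good to about 4 mm: the middle of the surface that is visible of it).
- spot_point(target, picture): "at" ([x, y, z] in m, in world coordinates, good to about 4 mm: a listed point, or the origin of a listed thing).
The state is a dict: "clock": time; "joint_pos": joint angles; "joint_vel": joint speeds; "tau": joint torques, N m; "eef_pos": TCP position; "ee_rot": TCP orientation; "contact_force": force on the tool from outside, world axes, zero at the start; "wrist_torque": the same for the moment, N m; "width": finger opening in m.
Only numpy, scipy, OpenCV 4.12 (cv2) and the standard library are available. Lean on these libraries where they do the work, as an engineer would, in place of code of your own. Each camera call takes 0.05 s, during which the arm holds its last target.

## Working session

There is one attempt and no reset: what is moved stays moved. The work goes in short steps, Python scripts to look and compute and a tool call to move; the robot and the scene stay as the last step left them, time stands still between calls to the robot, and variables do not carry over. Pictures are saved under pics/ and viewed, and the job is handed in when it is done.

Besides the shell and the picture viewer there is one more tool, called as name(argument=value, ...) on one line, values as JSON. jog_arm: Moves the arm, as the interface text tells. Its arguments: {"type":"object","properties":{"steps":{"type":"array"},"newtons":{"type":"number"}},"required":["steps"]}

```bash
mkdir -p pics; ls
cat > look.py <<'E'
import cv2,sys
from cell import telemetry,get_image,env,recognise,spot_point
def shot(n,f):
    p=get_image(n); cv2.imwrite('pics/'+f,p['img'][:,:,::-1]); return p
E
python3 - <<'E'
from look import *
o=telemetry.get_obs();print(o)
for n in ['scene','side']:
    p=shot(n,n+'0.png')
    for t in ['extractor','cover_grip','pinch_point','cassette','tin','jar','hammer','wrench']:
        print(n,t,[(r['at'],r['score']) for r in spot_point(t,p)[:2]])
    print([(t,[(r['at'],r['score']) for r in recognise(t,p)[:2]]) for t in ['cover','cover_grip','catch_a']])
shot('wrist','wrist0.png')
E
```

```text
pics
{'clock': 0.0, 'joint_pos': array([-8.45861198e+01,  2.18414734e+01,  7.43857091e+01, -5.84021811e-04,
        8.38595142e+01, -1.23362582e+01]), 'joint_vel': array([ 0.0337971 , -0.02036791,  0.01766292, -0.09399037, -0.04374485,
       -0.02271753]), 'tau': array([ 1.41923116e-03, -4.48457122e+01, -2.31277496e+01, -1.12355183e-04,
        4.77258145e-03, -5.96892733e-06]), 'eef_pos': array([ 0.16763804, -0.52350933,  0.23070164]), 'ee_rot': array([-1.79915181e+02, -1.79554512e-02,  1.77501880e+01]), 'contact_force': array([-0.05748845, -0.02165172,  0.4447986 ]), 'wrist_torque': array([-0.02453845,  0.04935034, -0.04602887]), 'width': 0.08527566174188589}
scene extractor [([0.5593, -0.0976, 0.0016], 0.76)]
scene cover_grip [([0.544, -0.1518, 0.1738], 0.82)]
scene pinch_point []
scene cassette []
scene tin [([0.4028, -0.3191, 0.0025], 0.86), ([0.6951, -0.1769, -0.0049], 0.34)]
scene jar [([0.4919, -0.3531, 0.0007], 0.61)]
scene hammer [([0.6525, 0.2197, -0.0008], 0.77)]
scene wrench [([0.694, -0.1743, -0.0025], 0.69)]
[('cover', [([0.5629, -0.1346, 0.154], 0.94)]), ('cover_grip', [([0.564, -0.1346, 0.1519], 0.83)]), ('catch_a', [])]
side extractor [([0.561, -0.105, -0.0022], 0.88)]
side cover_grip [([0.5422, -0.1506, 0.1758], 0.88), ([0.6539, 0.2222, -0.0002], 0.65)]
side pinch_point []
side cassette []
side tin [([0.4108, -0.3169, 0.0009], 0.82), ([0.6552, 0.2224, 0.0016], 0.33)]
side jar []
side hammer [([0.6551, 0.2234, 0.0005], 0.83)]
side wrench [([0.5414, -0.1514, 0.1764], 0.49)]
[('cover', [([0.5335, -0.1223, 0.1408], 0.79)]), ('cover_grip', [([0.5343, -0.1219, 0.1405], 0.84)]), ('catch_a', [])]
```

View pics/scene0.png

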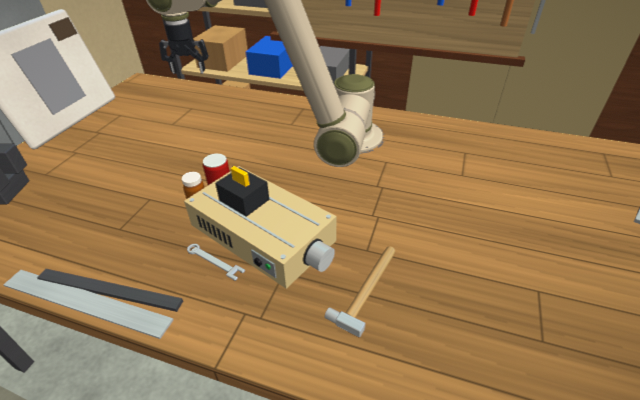

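View pics/side0.png

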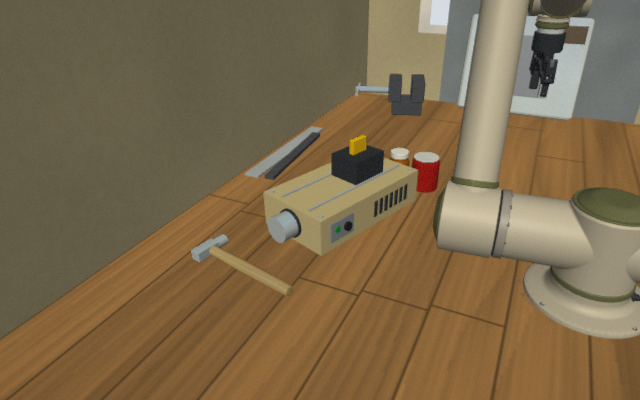

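The scene view shows the extractor near (260,225), the cover with its yellow grip at (240,177), the stub at the +y end (320,255), the tin and jar at the -y end, and the wrench and hammer clear of it. I'll enlarge it to mark the corners.

Run:
```python
import cv2
a=cv2.imread('pics/scene0.png')[150:300,175:345];cv2.imwrite('pics/sc_z.png',cv2.resize(a,None,fx=4,fy=4,interpolation=cv2.INTER_CUBIC)[:600,:680])
a=cv2.imread('pics/side0.png')[130:255,255:425];cv2.imwrite('pics/si_z.png',cv2.resize(a,None,fx=4,fy=4,interpolation=cv2.INTER_CUBIC))
```

```text
(no output)
```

View pics/sc_z.png

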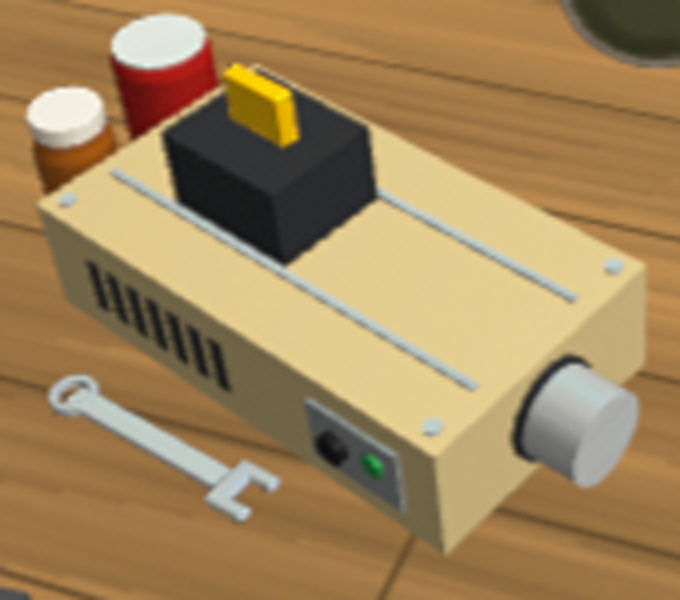

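View pics/si_z.png

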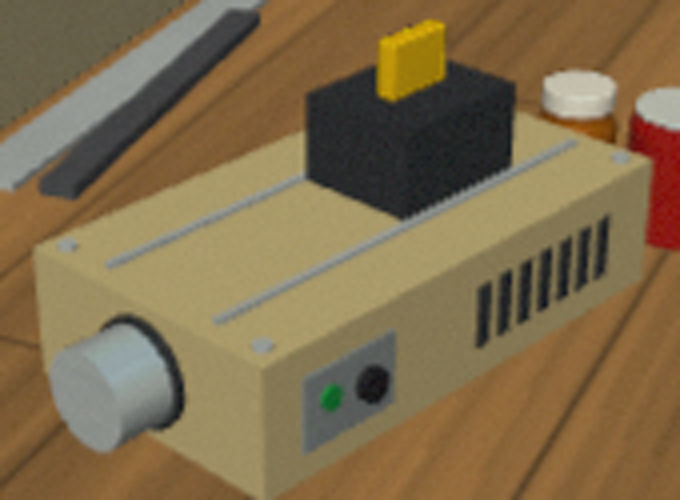

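View pics/wrist0.png

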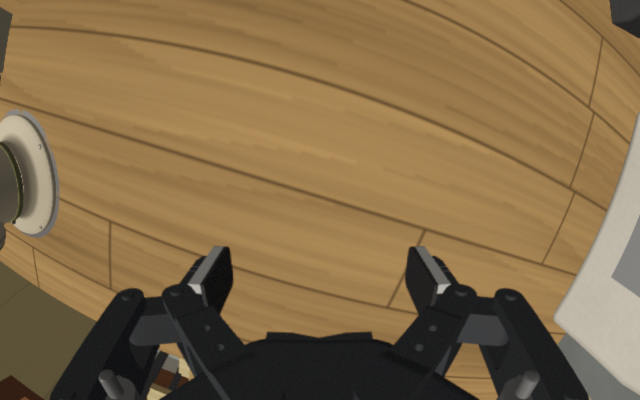

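```bash
cat > fit.py <<'E'
from look import *
import numpy as np
from scipy.optimize import least_squares
def proj(p,X):
    c=np.c_[X,np.ones(len(X))]@np.array(p['world_to_cam']).T
    f=p['img'].shape[0]/2/np.tan(np.radians(p['vfov'])/2)
    return np.c_[p['cx']+f*c[:,0]/-c[:,2], p['cy']-f*c[:,1]/-c[:,2]]
E
python3 - <<'E'
from fit import *
S=get_image('scene');D=get_image('side')
print({k:v for k,v in S.items() if k not in('img','world_to_cam')})
a,b,h=.1,.18,.09
E1=[((a,-b,h),(39,207)),((a,b,h),(432,457)),((-a,b,h),(645,266)),((a,b,0),(446,552)),((-a,b,0),(645,360)),((a,-b,0),(68,300)),((-a,-b,h),(258,65))]
E2=[((-a,b,h),(262,362)),((a,b,h),(37,250)),((-a,-b,h),(650,160)),((-a,b,0),(265,497)),((-a,-b,0),(643,278))]
u,v=.043,.052
C1=[((u,-v,.152),(165,135)),((u,v,.152),(275,192)),((-u,v,.152),(370,128)),((u,v,.09),(287,264))]
C2=[((-u,v,.152),(405,133)),((u,v,.152),(307,95)),((-u,-v,.152),(514,85)),((-u,v,.09),(403,217))]
def pix(L,off): return (np.array([l[1] for l in L])+.5)/4-.5+off
def res(q,full=False):
    x,y,t,s=q;R=np.array([[np.cos(t),-np.sin(t)],[np.sin(t),np.cos(t)]]);o=[]
    for p,L,off,sh in((S,E1,(175,150),0),(D,E2,(255,130),0),(S,C1,(175,150),s-.07),(D,C2,(255,130),s-.07)):
        X=np.array([l[0] for l in L])+[0,sh,0]
        X[:,:2]=X[:,:2]@R.T+[x,y]
        o.append(proj(p,X)-pix(L,np.array(off)))
    return o if full else np.concatenate(o).ravel()
r=least_squares(res,[.56,-.1,0.,.015],loss='soft_l1')
x,y,t,s=r.x;print(x,y,np.degrees(t),s)
for e in res(r.x,True):print(np.round(e,1).tolist())
ax=np.array([-np.sin(t),np.cos(t)])
print('grip now',np.array([x,y])+ax*(s-.07),'grip open',np.array([x,y])+ax*.08,'pinch',np.array([x,y])-ax*.07)
E
```

```text
{'vfov': 53.08217249318808, 'cx': 317.80702140252265, 'cy': 203.58802171655304, 'shot': 4}
0.5622565886505286 -0.1001901307077878 -19.653530391988955 0.020381211188002134
[[-1.0, -1.0], [0.5, -0.0], [0.3, -0.4], [-0.2, 0.8], [-0.1, 0.7], [-0.6, -0.1], [-0.5, -0.4]]
[[0.1, 1.9], [-0.8, -0.6], [1.2, -0.0], [0.1, 2.0], [0.1, 0.3]]
[[-1.0, -0.8], [-0.3, 1.0], [0.5, -0.3], [0.1, 1.5]]
[[0.3, 0.2], [-0.7, -0.1], [0.4, -0.3], [0.3, 2.0]]
grip now [ 0.54556822 -0.14691831] grip open [ 0.58916311 -0.02485064] pinch [ 0.53871338 -0.16611219]
```

```bash
cat > to.py <<'E'
from fit import *
from scipy.spatial.transform import Rotation as Ro
def rel(xyz,yaw):
    o=telemetry.get_obs();R=Ro.from_euler('xyz',o['ee_rot'],degrees=True)
    d=R.inv().apply(np.array(xyz)-o['eef_pos'])*1000
    r=(R.inv()*Ro.from_euler('xyz',[180,0,yaw],degrees=True)).as_rotvec(degrees=True)
    print('shift',d.round(1),'rot',r.round(2),'now',o['eef_pos'].round(4),o['ee_rot'].round(2),'F',o['contact_force'].round(1),'w',round(o['width'],4),'t',o['clock'])
E
python3 -c "
from to import *
rel([.5445,-.149,.25],70.35)"
```

```text
shift [ 473.1 -242.1  -18.7] rot [  0.   -0.  -52.6] now [ 0.1677 -0.5238  0.2313] [180.    -0.    17.75] F [0.3 0.3 0.4] w 0.085 t 1.35
```

jog_arm(steps=[[[47,-24,-4,0,0,-6,100],[95,-48,-8,0,0,-12,100],[142,-73,-12,0,0,-18,100],[189,-97,-15,0,0,-24,100],[237,-121,-19,0,0,-30,100]]], newtons=30)

```text
clock: 1.98
eef_pos: [0.3575, -0.335, 0.2506]
ee_rot: [180.0, 0.0, 47.9]
contact_force: [0.5, -0.3, 0.8]
width: 0.0853
```

```bash
python3 -c "
from to import *
rel([.5445,-.149,.25],70.35)"
```

```text
shift [263.3  14.2   0.6] rot [ 2.000e-02  0.000e+00 -2.242e+01] now [ 0.3575 -0.335   0.2506] [179.98   0.    47.93] F [ 0.5 -0.3  0.8] w 0.0853 t 1.975
```

jog_arm(steps=[[[55,3,0,0,0,-6,100],[110,6,0,0,0,-12,100],[165,9,0,0,0,-18,100],[220,12,0,0,0,-22.4,100],[263,14,0,0,0,-22.4,100]]])

```text
clock: 2.6
eef_pos: [0.5454, -0.1473, 0.2506]
ee_rot: [180.0, 0.0, 70.4]
contact_force: [1.1, -0.3, -0.1]
width: 0.0854
```

Run:
```python
from to import *
p=shot('wrist','w1.png')
for t in ['cover_grip','extractor']: print(t,spot_point(t,p)[:2])
print(recognise('cover_grip',p)[:1])
rel([.5445,-.149,.25],70.35)
print(p['cx'],p['cy'],p['vfov']);print(np.array(p['world_to_cam']).round(3))
```

```text
cover_grip [{'at': [0.5478, -0.1542, 0.1734], 'score': 0.93}]
extractor [{'at': [0.5614, -0.0983, -0.0009], 'score': 0.57}]
[{'at': [0.5481, -0.1424, 0.1495], 'score': 0.61}]
shift [-0.1  0.4  0.3] rot [-0.01  0.02  0.06] now [ 0.5442 -0.1487  0.2503] [-1.7999e+02  2.0000e-02  7.0410e+01] F [-0.6 -1.1  0.4] w 0.0854 t 2.8
318.7529984535168 195.44554839386322 65.70646984690485
[[ 0.943 -0.334  0.001 -0.563]
 [ 0.321  0.903 -0.286  0.001]
 [ 0.094  0.27   0.958 -0.41 ]
 [ 0.     0.     0.     1.   ]]
```

View pics/w1.png

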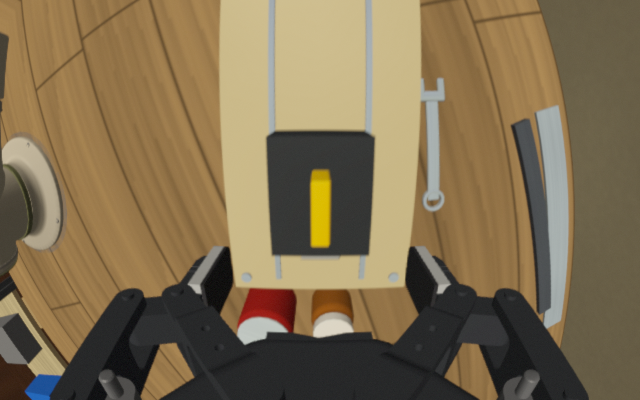

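The wrist view shows the fin at column 320, rows 170–247, with the rails symmetric about 320. The gripper is lined up to within about 1 mm, so I'll descend and grip.

jog_arm(steps=[[[0,1,40,0,0,0,100],[0,1,75,0,0,0,100],[0,1,91,0,0,0,60],[0,1,91,0,0,0,0],[0,1,91,0,0,0,0]]], newtons=30)

```text
clock: 3.42
eef_pos: [0.5452, -0.1499, 0.1604]
ee_rot: [179.9, 0.0, 70.4]
contact_force: [-0.2, 0.4, 0.6]
width: 0.0326
```

jog_arm(steps=[[[0,0,0,0,0,0,0],[0,0,0,0,0,0,0],[0,0,0,0,0,0,0],[0,0,0,0,0,0,0],[0,0,0,0,0,0,0]]])

```text
clock: 4.05
eef_pos: [0.5451, -0.1501, 0.1613]
ee_rot: [179.9, 0.1, 70.4]
contact_force: [-3.8, 0.2, 6.3]
width: 0.0135
```

Run:
```python
from to import *
p=shot('wrist','w2.png')
rel([.5445,-.149,.158],70.35)
```

```text
shift [ 0.8 -1.   3.3] rot [0.14 0.08 0.01] now [ 0.5451 -0.1501  0.1613] [1.7986e+02 8.0000e-02 7.0360e+01] F [-4.2 -0.2  5.5] w 0.0139 t 4.1
```

View pics/w2.png

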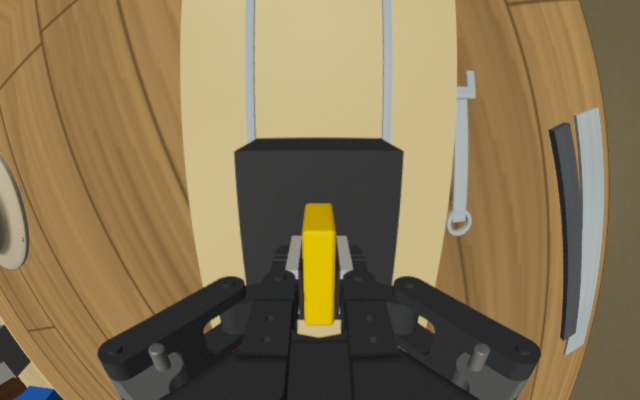

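The fin is gripped between the pads at (320,265), width 14 mm. Now I'll slide the cover open along tool +x.

jog_arm(steps=[[[15,0,0,0,0,0,0],[40,0,0,0,0,0,0],[68,0,0,0,0,0,0],[95,0,0,0,0,0,0],[114,0,0,0,0,0,0]]])

```text
clock: 4.72
eef_pos: [0.5836, -0.0416, 0.1613]
ee_rot: [179.9, 0.1, 70.4]
contact_force: [-3.1, -1.8, 1.7]
width: 0.0138
```

Run:
```python
from to import *
rel([.5892,-.0249,.161],70.35)
```

```text
shift [17.6 -0.4  0.3] rot [0.14 0.1  0.05] now [ 0.5836 -0.0416  0.1613] [1.7986e+02 1.1000e-01 7.0400e+01] F [-3.1 -1.8  1.7] w 0.0138 t 4.725
```

jog_arm(steps=[[[5,0,0,0,0,0,0],[9,0,0,0,0,0,0],[12,0,0,0,0,0,0],[14,0,0,0,0,0,0],[15,0,0,0,0,0,0]]])

```text
clock: 5.35
eef_pos: [0.5886, -0.0277, 0.1613]
ee_rot: [179.9, 0.1, 70.4]
contact_force: [-2.5, -1.7, 1.9]
width: 0.0136
```

jog_arm(steps=[[[1,0,0,0,0,0,0],[2,0,0,0,0,0,0],[3,0,0,0,0,0,0],[3,0,0,0,0,0,0],[3,0,0,0,0,0,0]]])

```text
clock: 5.98
eef_pos: [0.5892, -0.026, 0.1613]
ee_rot: [179.9, 0.2, 70.3]
contact_force: [-5.0, -7.7, 2.2]
width: 0.0136
```

jog_arm(steps=[[[1,0,0,0,0,0,0],[2,0,0,0,0,0,0],[3,0,0,0,0,0,0],[3,0,0,0,0,0,0],[3,0,0,0,0,0,0]]])

```text
clock: 6.6
eef_pos: [0.5892, -0.026, 0.1613]
ee_rot: [180.0, 0.5, 70.3]
contact_force: [-10.0, -15.0, 2.5]
width: 0.0135
```

Run:
```python
from to import *
rel([.5892,-.0249,.161],70.35)
S=shot('scene','s2.png');D=shot('side','d2.png')
for p in(S,D):
  for t in('cover_grip','pinch_point','extractor','cassette'):print(t,spot_point(t,p)[:1])
a=cv2.imread('pics/s2.png')[110:280,165:365];cv2.imwrite('pics/s2z.png',cv2.resize(a,None,fx=3,fy=3))
a=cv2.imread('pics/d2.png')[90:255,235:435];cv2.imwrite('pics/d2z.png',cv2.resize(a,None,fx=3,fy=3))
```

```text
shift [ 1.  -0.4  0.3] rot [ 0.04  0.55 -0.08] now [ 0.5892 -0.026   0.1613] [179.96   0.55  70.27] F [-10.  -15.    2.5] w 0.0135 t 6.6
cover_grip [{'at': [0.5881, -0.0299, 0.1747], 'score': 0.86}]
pinch_point [{'at': [0.5324, -0.1642, 0.1228], 'score': 0.88}]
extractor [{'at': [0.56, -0.1041, -0.0003], 'score': 0.84}]
cassette [{'at': [0.5363, -0.1701, 0.0321], 'score': 0.59}]
cover_grip [{'at': [0.5868, -0.0223, 0.1749], 'score': 0.55}]
pinch_point [{'at': [0.5354, -0.1668, 0.1187], 'score': 0.68}]
extractor [{'at': [0.5618, -0.1047, -0.0006], 'score': 0.93}]
cassette []
```

View pics/s2z.png

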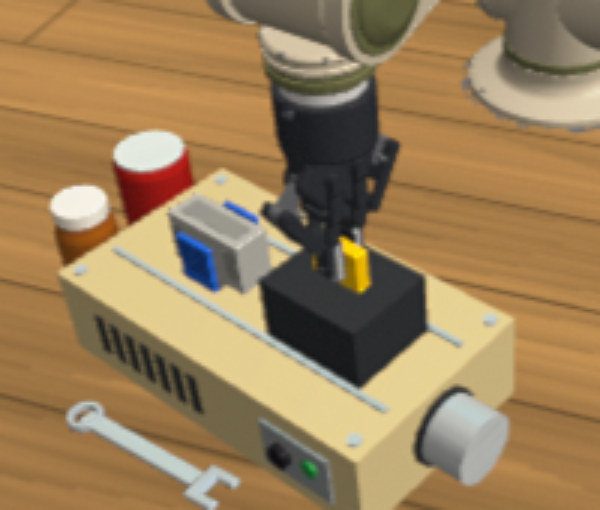

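View pics/d2z.png

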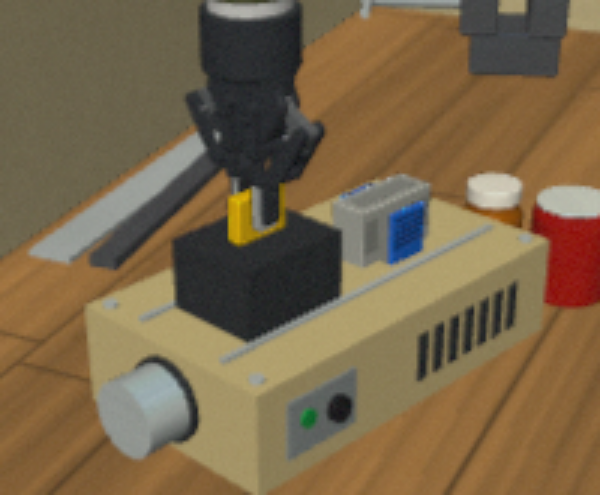

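The cover is at its stop: about 18 N of push produced no motion. Both views show the cassette and blue catches uncovered. I'll unload, release and rise.

jog_arm(steps=[[[1,0,0,0,0,0,0],[1,0,0,0,0,0,30],[1,0,0,0,0,0,50],[1,0,0,0,0,0,50],[1,0,0,0,0,0,50]]])

```text
clock: 7.72
eef_pos: [0.5896, -0.0248, 0.1613]
ee_rot: [179.9, 0.5, 70.3]
contact_force: [-1.3, -0.3, 0.5]
width: 0.0428
```

jog_arm(steps=[[[0,0,-30,0,0,0,60],[0,0,-60,0,0,0,100],[-30,0,-80,0,0,0,100],[-80,0,-88,0,0,0,100],[-130,0,-88,0,0,0,100]]])

```text
clock: 8.35
eef_pos: [0.5457, -0.1475, 0.2514]
ee_rot: [179.8, 0.5, 70.3]
contact_force: [0.1, -0.2, 0.2]
width: 0.0853
```

Run:
```python
from to import *
rel([.5387,-.1661,.2],70.35)
p=shot('wrist','w3.png')
for t in('cover_grip','pinch_point','extractor','cassette'):print(t,spot_point(t,p)[:1])
for t in('catch_a','cassette'):print(t,recognise(t,p)[:2])
```

```text
shift [-19.4  -0.5  51.6] rot [ 0.16  0.55 -0.01] now [ 0.5457 -0.1475  0.2514] [179.84   0.55  70.34] F [ 0.1 -0.2  0.2] w 0.0853 t 8.35
cover_grip [{'at': [0.5894, -0.0286, 0.1718], 'score': 0.6}]
pinch_point [{'at': [0.5388, -0.1651, 0.1169], 'score': 0.81}]
extractor []
cassette [{'at': [0.5406, -0.1657, 0.0308], 'score': 0.59}]
catch_a [{'at': [0.5642, -0.1712, 0.1315], 'score': 0.84}]
cassette [{'at': [0.5405, -0.1591, 0.1416], 'score': 0.87}]
```

View pics/w3.png

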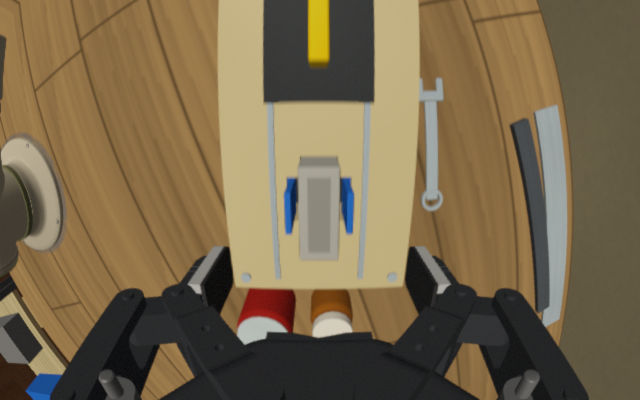

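```bash
cat > fe.py <<'E'
from to import *
def ray(p,u,v,z):
    f=p['img'].shape[0]/2/np.tan(np.radians(p['vfov'])/2)
    d=np.array([u-p['cx'],v-p['cy']]);r=np.hypot(*d);th=r/f
    c=np.array([np.sin(th)*d[0]/r,-np.sin(th)*d[1]/r,-np.cos(th)])
    M=np.array(p['world_to_cam']);R=M[:3,:3];o=-R.T@M[:3,3];w=R.T@c
    return o+w*(z-o[2])/w[2]
E
python3 - <<'E'
from fe import *
p=get_image('wrist')
img=p['img'].astype(int)
blue=((img[:,:,2]>img[:,:,0]+50)&(img[:,:,2]>100)).astype(np.uint8)
n,l,s,c=cv2.connectedComponentsWithStats(blue)
print([q.tolist() for q in s[1:] if q[4]>20])
pts={'cassTop TL':(299.5,166,.14),'TR':(339.5,166,.14),'BL':(299.5,260,.14),'BR':(338.5,260,.14)}
P={k:ray(p,*v) for k,v in pts.items()}
for k in P:print(k,P[k].round(4))
c=sum(P.values())/4;print('cassette c',c)
rel([c[0],c[1],.2],70.35)
for y in (210,):
  print('row colours',[ (x,img[y,x].tolist()) for x in list(range(295,303))+list(range(336,344))])
E
```

```text
[[285, 179, 10, 56, 355], [342, 179, 12, 56, 507], [26, 374, 36, 26, 607]]
cassTop TL [ 0.5376 -0.1196  0.14  ]
TR [ 0.569  -0.1308  0.14  ]
BL [ 0.5062 -0.2023  0.14  ]
BR [ 0.5403 -0.2145  0.14  ]
cassette c [ 0.53826145 -0.16682605  0.14      ]
shift [-22.4  -0.4  50.7] rot [0.05 0.53 0.02] now [ 0.5463 -0.1454  0.2505] [179.95   0.53  70.37] F [ 0.3 -1.2 -0.4] w 0.0853 t 8.75
row colours [(295, [18, 43, 82]), (296, [65, 69, 80]), (297, [129, 117, 90]), (298, [150, 138, 109]), (299, [153, 147, 129]), (300, [166, 162, 149]), (301, [167, 162, 149]), (302, [168, 164, 151]), (336, [166, 162, 149]), (337, [164, 161, 148]), (338, [157, 154, 141]), (339, [139, 133, 118]), (340, [126, 114, 85]), (341, [122, 113, 95]), (342, [88, 91, 104]), (343, [34, 60, 105])]
```

jog_arm(steps=[[[-11,0,25,0,0.2,0,100],[-22,0,50,0,0.5,0,100],[-22,0,75,0,0.5,0,100],[-22,0,100,0,0.5,0,100],[-22,0,100,0,0.5,0,100]]])

```text
clock: 9.38
eef_pos: [0.5383, -0.166, 0.1493]
ee_rot: [-179.8, -0.0, 70.4]
contact_force: [-0.3, -1.0, -0.0]
width: 0.0852
```

Run:
```python
from fe import *
p=shot('wrist','w4.png')
for t in('pinch_point','cassette'):print(t,spot_point(t,p)[:1])
rel([.5385,-.1665,.097],70.35)
```

```text
pinch_point [{'at': [0.5385, -0.1683, 0.1187], 'score': 0.79}]
cassette [{'at': [0.5394, -0.1677, 0.0291], 'score': 0.66}]
shift [ 0.1 -1.1 54.8] rot [0.16 0.04 0.06] now [ 0.5393 -0.1668  0.1518] [1.7984e+02 4.0000e-02 7.0410e+01] F [-0.2 -0.4 -0. ] w 0.0853 t 9.525
```

View pics/w4.png

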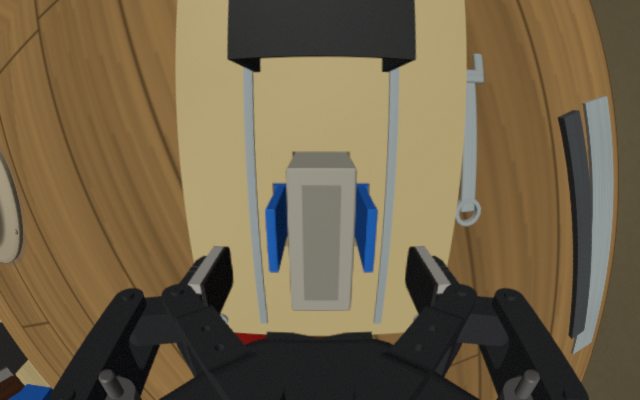

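The wrist view shows the cassette top at columns 288–354 (centre about 321) and the catches at 265–376. The pads are centred on about 319, so centring is within 1 mm. I'll descend with +0.5 mm lateral.

jog_arm(steps=[[[0,0.5,15,0,0,0,100],[0,0.5,30,0,0,0,100],[0,0.5,44,0,0,0,100],[0,0.5,53,0,0,0,100],[0,0.5,53,0,0,0,80]]], newtons=40)

```text
clock: 10.15
eef_pos: [0.5397, -0.167, 0.0981]
ee_rot: [179.9, 0.0, 70.4]
contact_force: [0.1, 0.1, 0.6]
width: 0.0699
```

Run:
```python
from fe import *
p=shot('wrist','w5.png')
rel([.5385,-.1665,.097],70.35)
```

```text
shift [ 0.1 -1.6  1.7] rot [0.14 0.04 0.06] now [ 0.5399 -0.1671  0.0987] [1.7986e+02 4.0000e-02 7.0410e+01] F [ 0.2  0.5 -0.9] w 0.0684 t 10.2
```

View pics/w5.png

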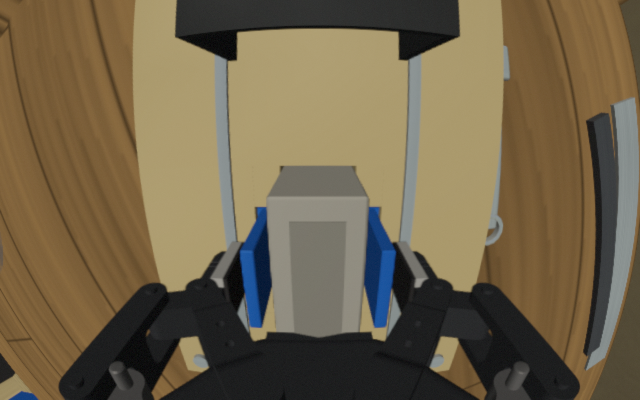

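The catches sit at columns 242–394 between pads at 241–398, and I am about 0.5 mm too far to +x. I'll correct that and close.

jog_arm(steps=[[[0,-0.6,0.5,0,0,0,70],[0,-0.6,0.5,0,0,0,45],[0,-0.6,0.5,0,0,0,45],[0,-0.6,0.5,0,0,0,45],[0,-0.6,0.5,0,0,0,45]]], newtons=50)

```text
clock: 10.82
eef_pos: [0.5394, -0.167, 0.1004]
ee_rot: [179.8, 0.1, 70.4]
contact_force: [-6.3, 1.4, 17.0]
width: 0.0429
```

Run:
```python
from fe import *
p=shot('wrist','w6.png')
rel([.5385,-.1665,.097],70.35)
```

```text
shift [ 0.2 -1.   3.4] rot [0.25 0.08 0.08] now [ 0.5394 -0.167   0.1004] [1.7976e+02 8.0000e-02 7.0430e+01] F [-6.7  1.9 16.2] w 0.0426 t 10.875
```

View pics/w6.png

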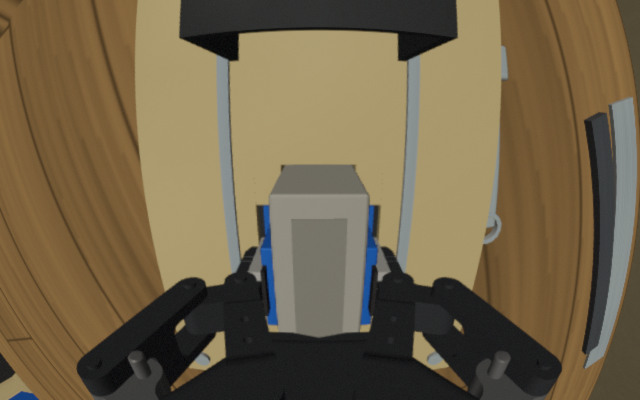

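Both catches look pressed (263 and 378), but the reported width of 42.6 mm is below the 48 mm stop. I'll command full closure at this grip force and do a small test lift while watching the force.

jog_arm(steps=[[[0,0,0,0,0,0,0],[0,0,0,0,0,0,0],[0,0,0,0,0,0,0],[0,0,-1,0,0,0,0],[0,0,-2,0,0,0,0]]], newtons=50)

```text
clock: 11.5
eef_pos: [0.5392, -0.1669, 0.1019]
ee_rot: [179.8, 0.1, 70.4]
contact_force: [-0.2, -0.0, -3.7]
width: 0.0423
```

Run:
```python
from fe import *
p=shot('side','d6.png')
rel([.5385,-.1665,.097],70.35)
a=cv2.imread('pics/d6.png')[90:230,300:460];cv2.imwrite('pics/d6z.png',cv2.resize(a,None,fx=4,fy=4,interpolation=cv2.INTER_CUBIC))
```

```text
shift [ 0.2 -1.   5.2] rot [0.22 0.08 0.07] now [ 0.5393 -0.167   0.1022] [1.7978e+02 8.0000e-02 7.0420e+01] F [ 0.9 -0.3 -4. ] w 0.0422 t 11.55
```

View pics/d6z.png

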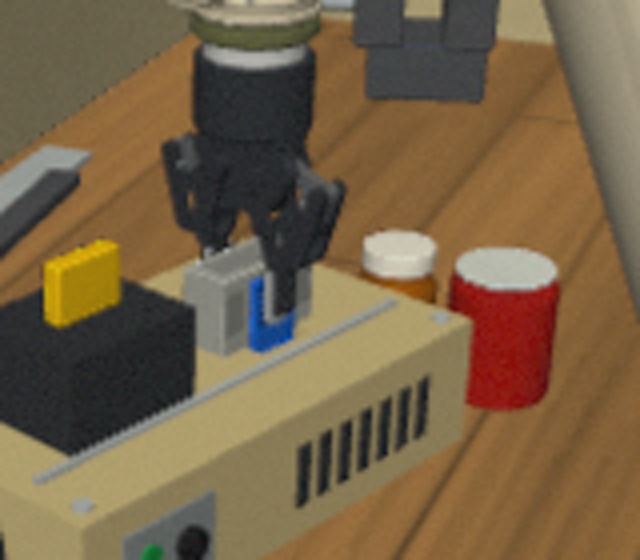

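The force of -4 N looks like the weight of the cassette, with lateral forces near zero. I'll continue lifting gently.

jog_arm(steps=[[[0,0,-1,0,0,0,0],[0,0,-2,0,0,0,0],[0,0,-4,0,0,0,0],[0,0,-6,0,0,0,0],[0,0,-8,0,0,0,0]]])

```text
clock: 12.18
eef_pos: [0.5393, -0.167, 0.1104]
ee_rot: [179.8, 0.1, 70.4]
contact_force: [-0.9, -0.3, -4.1]
width: 0.0423
```

Run:
```python
from fe import *
p=shot('wrist','w7.png')
rel([.5385,-.1665,.097],70.35)
```

```text
shift [ 0.2 -1.1 13.6] rot [0.25 0.08 0.08] now [ 0.5394 -0.167   0.1106] [1.7975e+02 8.0000e-02 7.0430e+01] F [ 0.1 -0.8 -2.5] w 0.042 t 12.225
```

View pics/w7.png

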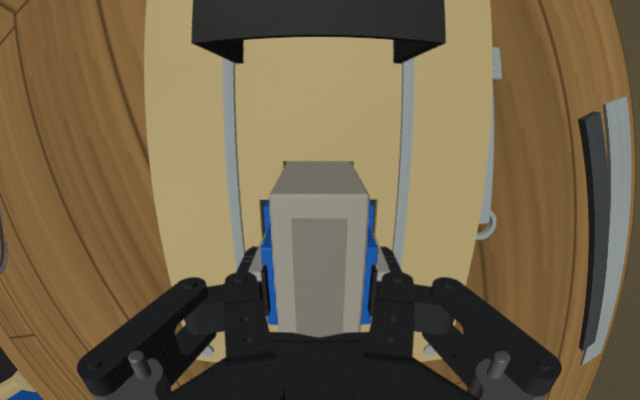

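The cassette rises with the gripper: it looks unchanged in view while the box recedes. I'll lift on.

jog_arm(steps=[[[0,0,-8,0,0,0,0],[0,0,-20,0,0,0,0],[0,0,-34,0,0,0,0],[0,0,-48,0,0,0,0],[0,0,-62,0,0,0,0]]])

```text
clock: 12.85
eef_pos: [0.5392, -0.1669, 0.1738]
ee_rot: [179.7, 0.1, 70.4]
contact_force: [-0.2, 0.6, -4.4]
width: 0.0425
```

jog_arm(steps=[[[0,0,-16,0,0,0,0],[0,0,-34,0,0,0,0],[0,0,-54,0,0,0,0],[0,0,-68,0,0,0,0],[0,0,-74,0,0,0,0]]])

```text
clock: 13.48
eef_pos: [0.539, -0.1667, 0.2487]
ee_rot: [179.7, 0.1, 70.4]
contact_force: [-0.2, -0.4, -3.8]
width: 0.0425
```

Run:
```python
from fe import *
rel([.5385,-.1665,.097],70.35)
p=shot('wrist','w8.png')
D=shot('side','d8.png');S=shot('scene','s8.png')
for q in (D,S):
  for t in('cassette','pinch_point','cover_grip','tin','jar','hammer','wrench'):print(t,spot_point(t,q)[:1])
a=D['img'][60:240,240:440,::-1];b=S['img'][100:280,160:360,::-1]
cv2.imwrite('pics/both8.png',cv2.resize(np.hstack([a,b]),None,fx=2,fy=2,interpolation=cv2.INTER_CUBIC))
```

```text
shift [  0.2  -1.4 151.7] rot [0.33 0.1  0.08] now [ 0.539  -0.1667  0.2487] [1.7967e+02 1.0000e-01 7.0430e+01] F [-0.2 -0.4 -3.8] w 0.0425 t 13.475
cassette [{'at': [0.5378, -0.1649, 0.1763], 'score': 0.88}]
pinch_point [{'at': [0.5363, -0.1694, 0.2642], 'score': 0.68}]
cover_grip [{'at': [0.5873, -0.0255, 0.1743], 'score': 0.78}]
tin [{'at': [0.4084, -0.3178, 0.0009], 'score': 0.82}]
jar []
hammer [{'at': [0.6558, 0.2216, 0.0019], 'score': 0.87}]
wrench []
cassette [{'at': [0.5348, -0.1683, 0.177], 'score': 0.59}]
pinch_point [{'at': [0.5336, -0.1654, 0.266], 'score': 0.64}]
cover_grip [{'at': [0.5883, -0.03, 0.1744], 'score': 0.69}]
tin [{'at': [0.4019, -0.3191, 0.0008], 'score': 0.97}]
jar [{'at': [0.4903, -0.3518, -0.0008], 'score': 0.59}]
hammer [{'at': [0.6503, 0.2231, 0.0004], 'score': 0.56}]
wrench [{'at': [0.695, -0.1751, -0.0015], 'score': 0.95}]
```

View pics/both8.png

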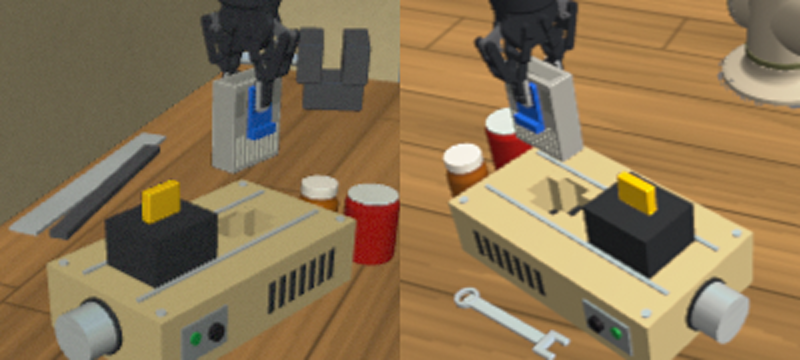

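View pics/w8.png

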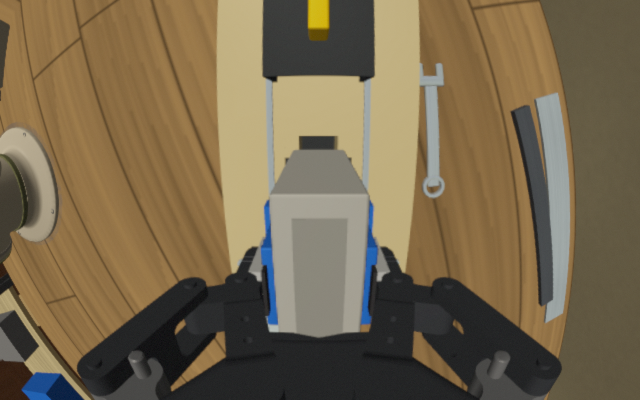

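The cassette is upright and clear of the box, with its underside at about z = 0.177 (87 mm above the top). The well is empty, the cover is open and the bystanders are unmoved. I'll hold briefly to check for slip, then hand in.

jog_arm(steps=[[[0,0,0,0,0,0,0],[0,0,0,0,0,0,0],[0,0,0,0,0,0,0],[0,0,0,0,0,0,0],[0,0,0,0,0,0,0]]])

```text
clock: 14.95
eef_pos: [0.5389, -0.1666, 0.2478]
ee_rot: [179.7, 0.1, 70.4]
contact_force: [-0.0, 0.0, -3.5]
width: 0.0427
```

Run:
```python
from fe import *
rel([.5385,-.1665,.097],70.35)
D=get_image('side')
print(spot_point('cassette',D)[:1],spot_point('pinch_point',D)[:1])
print(env.hand_in())
```

```text
shift [  0.2  -1.2 150.8] rot [0.27 0.09 0.08] now [ 0.5389 -0.1666  0.2478] [1.7973e+02 9.0000e-02 7.0430e+01] F [-0.   0.  -3.5] w 0.0427 t 14.95
[{'at': [0.5401, -0.1675, 0.1791], 'score': 0.84}] [{'at': [0.5367, -0.1681, 0.2628], 'score': 0.83}]
the job is handed in; nothing more can be done
None
```

The job is done and handed in at about 15 s. I slid the cover open by its yellow grip until it hit its stop. Then I pinched both blue catches at 50 N, lifted the cassette straight out and finished holding it in the air.

**Last checks:**
- **Cassette:** its underside is at about z = 0.178 m, roughly 88 mm above the extractor's top. It is upright to about 0.3° by the tool's tilt, and it did not slip during a short hold. The load on the arm was steady at about 3.5–4 N, which fits its weight.
- **Cover:** it is still open, with the grip point measured where the fully open position should be. At the stop it took about 18 N of push without moving.
- **Tin, hammer, jar and wrench:** the tin and hammer in both views, and the jar and wrench in the scene view, are where they started, to within the few millimetres the networks are good for.

**One disagreement:** the gripper reported a width of about 42.5 mm while holding the catches, although they should stop at 48 mm. I could not explain this. The wrist picture showed both catches pressed in evenly, and the teeth came free without any extra pull.

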